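# Snap the two files back into the bench clip rack

### The arm

A 7-joint arm with a two-finger parallel gripper is mounted at the origin on the work surface. World frame = base frame: x ahead of the robot, y to its left, z up, the work surface at z = 0. Lengths are in m, angles in rad, forces in N, time in s.
With the tool pointing down it reaches from about 0.425 to 0.8 m from the base axis. Payload 8.3 kg.
Tool frame: the origin (TCP) lies midway between the tips of the shut fingers; the grasp point (between the pads) lies 19 mm behind it; z points along the fingers, y is the line along which they close (so a half turn about z gives the same grasp; the last joint's range is limited). The gripper opens to 85 mm and grips with 20 to 120 N. Pads are 22 mm wide; open, the fingers measure 114 mm over their backs; the gripper's body (76 mm by 85 mm) begins 54 mm behind the grasp point. The pads swing forward as they close: fully open they stand 13 mm farther back than shut.
Start: joints at [-1.277, 0.383, 0.016, 1.37, -0.006, 1.388, -0.046], TCP at [0.218, 0.586, 0.231] pointing down, gripper open.
Joint ranges: [-2.95, 2.95], [-0.25, 2.06], [-1.52, 1.56], [0.18, 2.33], [-1.44, 4.58], [0.02, 2.06], [-3.01, 3.01]. Speed limits (rad/s): [2.39, 2.39, 3.01, 3.01, 3.14, 3.14, 3.14].

### API

Orientations are given as a 3x3 rotation matrix whose columns are the frame's x, y, z axes.
In Python, from workcell import sensors, optics, order gives the robot as it stands.
- The arm moves only by the tool jog_arm, never from a script. Its arguments are lists of equal length, an entry for each row: "offset": the shift along the world's x, y, z scaled (see below), a list of three; "turn": the turn, a rotation vector about the world's x, y, z scaled (see below), a list of three. A call has 1 to 5 rows; each row is the pose to reach, as a shift and turn from the pose commanded when the call began; what a row does not reach only later rows make up. The controller multiplies each number of a shift by 0.6 m and each number of a turn by 30 degrees. A row lasts 1/10 s, in which the tool goes at most 50 mm and 8.59 degrees, less where a joint would pass 70% of its speed; a pose out of reach is approached as far as the arm can. A call with a number of a shift or a turn outside -1 to 1 is refused whole. A call with a gripper value outside its range is refused whole. "jaw" is the closure, from -1 (fully open) to 1 (shut), set as the call begins (left out, the last holds). The fingers move at their own pace and stop on an object; the grip force is fixed at half the most. Time passes only in rows, so rows that repeat a pose let the fingers close. It gives the time, the measured TCP pose, the force, the opening and the grip force at its end, in the units of the state.
- sensors.get_obs(): the state, without advancing time (a new reading comes with each control period).
- optics.camera(name): name is "scene" or "side" or "wrist"; returns (picture, depth): 400x640x3 uint8, blue, green, red; 400x640 float32, m along the optical axis (not along the pixel's ray), 0 where there is no reading.
- optics.camera_model(name): a dict with "intrinsics" (3x3 intrinsics, pixels), "T" (4x4, takes a point from camera to world coordinates). Camera axes: x right, y up, looking along -z (the intrinsics and any distortion apply to the point x, -y, -z); pixel columns grow to the right and rows downward; lengths in m; the calibration is good to about 2 mm. A picture is of the moment at which its call begins: read the wrist's pose just before it. camera_model takes no time and is no camera call; for the wrist camera it gives the pose at the moment of the call.
- order.finish_job(): hands the job in; it is judged then, once.
The state is a dict: "t": time; "joint_pos": joint angles; "joint_vel": joint speeds; "joint_torque": joint torques, N m; "tool_pos": TCP position; "tool_rot": TCP orientation; "wrist_force": force on the tool from outside, world axes, zero at the start; "torque": the same for the moment, N m; "width": finger opening in m; "grip_force": force on a finger pad.
Only numpy, scipy, OpenCV 4.12 (cv2) and the standard library are available. Lean on these libraries where they do the work, as an engineer would, in place of code of your own. Each camera call takes 0.05 s, during which the arm holds its last target. There are 200 camera calls.

### The job

Two files have been left lying on the bench: the flat file and the round file. Press each one down sideways into one of the two empty places of the clip rack, either file in either place, until its handle has snapped fully home in both spring clips, and let go. The short-spiked awl with the same handle is not a file and does not belong in the rack.

Things in the scene. Friction and masses are not known exactly. Their poses are not given: they have to be found in the camera images.
- flat_file: Flat file, 0.13-0.2 kg: wooden handle, cylinder 24 mm across, 100 mm long between hexagonal collars 10 mm long, 30 mm across flats; flat dark steel blade 24 x 5 mm, ending 159 mm from the origin. Lies on its collars, axis 15 mm over the bench. Origin: on the axis at the handle's middle, the place to grip (centre of mass about 10 mm bladeward); x along the axis to the blade's tip.
- round_file: Round file: handle, collars, weight, lie, origin and axes as the flat file's, but a straight round dark steel blade 12 mm thick, its tapered tip 160 mm from the origin. (The awl has the same handle but a thin bright spike, 5 mm thick, ending 125 mm from its middle.)
- seat_a (a point): Where a handle's middle is when fully home in an empty place of the clip rack, 42 mm over the bench, 30 over the rack's green plate. The plate has a row of 4 places 70 mm apart, two filled. Each is two upward-opening steel clips 10 mm wide, centres 64 mm apart along the tool; fingers fit the 52 mm gap between, free down to the plate. x along the tool (either way), y along the row.
- seat_b (a point): The other empty place, same as seat_a. In each clip two sprung jaws have lips 17 mm apart, flaring to about 42 mm at their tops 21 mm above this point. A handle lying on the lips is 20 mm too high; pushed straight down with about 15 N in all it springs past them onto the saddles. The fingers stay round the handle's middle while pressing.

How it is judged:
By the outcome, as a careful person would: the job done as asked, in the order asked, and still so for the second after the job is handed in, with the robot touching nothing.
It also fails if it takes over 64 s, if anything falls off the work surface, if the arm or the gripper's body presses on something with over 40 N, if the wrist force passes 120 N, or if a joint passes its speed limit or range.

## Working session

There is one attempt and no reset: what is moved stays moved. The work goes in short steps, Python scripts to look and compute and a tool call to move; the robot and the scene stay as the last step left them, time stands still between calls to the robot, and variables do not carry over. Pictures are saved under pics/ and viewed, at most 10 in all, crops included, and the job is handed in when it is done.

Besides the shell and the picture viewer there is one more tool, called after "Emit:" by a JSON object that holds its "op" and its "data". jog_arm: Moves the arm, as the interface text tells. Shifts and turns lie within -1 to 1; 1 stands for 0.6 m of shift or 30 degrees of turn. Its arguments: {"type":"object","properties":{"offset":{"type":"array","items":{"type":"array","items":{"type":"number"}}},"turn":{"type":"array","items":{"type":"array","items":{"type":"number"}}},"jaw":{"type":"number"}},"required":["offset","turn"]}

```bash
ls; mkdir -p pics; cat > h.py <<'E'
import numpy as np,cv2
from workcell import sensors,optics,order
def grab(n):
    M=optics.camera_model(n); im,d=optics.camera(n); return im,d,M['intrinsics'],M['T']
def cloud(d,K,T):
    v,u=np.mgrid[:d.shape[0],:d.shape[1]]
    P=np.stack([(u-K[0,2])/K[0,0]*d,-(v-K[1,2])/K[1,1]*d,-d],-1)
    return P@T[:3,:3].T+T[:3,3]
E
python3 - <<'E'
from h import *
o=sensors.get_obs();print({k:np.round(v,3) for k,v in o.items()})
for n in('scene','side'):
    im,d,K,T=grab(n);np.savez('pics/'+n,im=im,d=d,K=K,T=T);cv2.imwrite(f'pics/{n}0.png',im);print(K,T.round(3))
E
```

```text
pics
{'t': np.float64(0.0), 'joint_pos': array([-1.277,  0.384,  0.016,  1.371, -0.006,  1.388, -0.047]), 'joint_vel': array([-0.   , -0.   , -0.001,  0.   , -0.001, -0.002, -0.   ]), 'joint_torque': array([ 0.0000e+00, -6.2760e+01,  8.4400e-01, -3.7182e+01,  1.6000e-02,
        1.5000e-02, -0.0000e+00]), 'tool_pos': array([0.218, 0.585, 0.23 ]), 'tool_rot': array([[-0.937,  0.349, -0.001],
       [ 0.349,  0.937, -0.002],
       [-0.   , -0.002, -1.   ]]), 'wrist_force': array([-0.788,  0.285,  0.301]), 'torque': array([-0.019,  0.   , -0.02 ]), 'grip_force': np.float64(0.0), 'width': np.float64(0.085)}
[[440.49391445   0.         317.0903037 ]
 [  0.         440.49391445 200.32975056]
 [  0.           0.           1.        ]] [[-0.869 -0.376  0.322  0.883]
 [ 0.495 -0.68   0.541  0.591]
 [ 0.015  0.629  0.777  0.87 ]
 [ 0.     0.     0.     1.   ]]
[[409.90176571   0.         321.53031575]
 [  0.         409.90176571 202.77175027]
 [  0.           0.           1.        ]] [[-0.986  0.128 -0.103  0.45 ]
 [-0.163 -0.703  0.693  0.722]
 [ 0.016  0.7    0.714  0.811]
 [ 0.     0.     0.     1.   ]]
```

View pics/scene0.png

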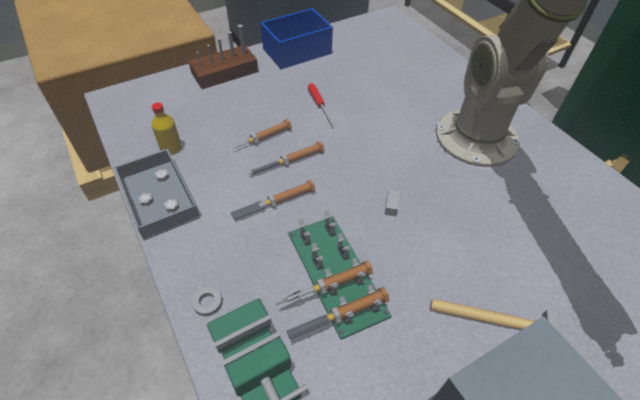

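View pics/side0.png

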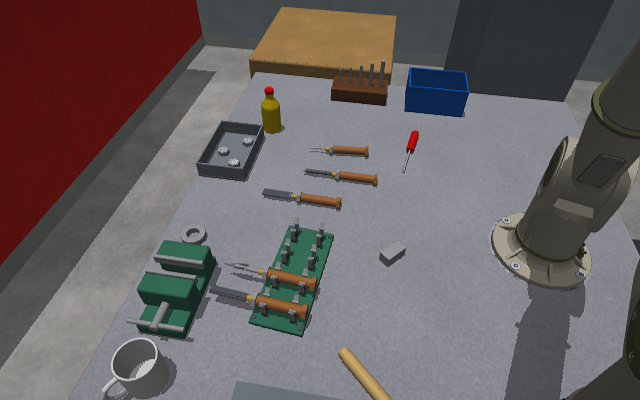

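The scene picture shows the flat file at about (290,195), the round file at about (300,157) and the awl at about (268,132). The rack's empty places are at about (318,232) and (331,250). The side picture agrees, with the flat file at (315,199) and the round file at (355,177).

```bash
cat > m.py <<'E'
from h import *
for n in('scene','side'):
    z=np.load(f'pics/{n}.npz');im,d,K,T=z['im'],z['d'],z['K'],z['T'];P=cloud(d,K,T)
    hsv=cv2.cvtColor(im,cv2.COLOR_BGR2HSV)
    m=cv2.inRange(hsv,(5,110,60),(17,255,255))
    m[P[...,2]>.075]=0; m[P[...,2]<.003]=0
    N,L,S,C=cv2.connectedComponentsWithStats(m)
    print(n)
    for i in range(1,N):
        if S[i,4]<150: continue
        p=P[L==i]; xy=p[:,:2]
        if np.hypot(*xy.mean(0))>1: continue
        c,(w,h),a=cv2.minAreaRect((xy*1000).astype(np.float32))
        u=np.linalg.svd(xy-xy.mean(0),full_matrices=False)[2][0]
        s=(xy-xy.mean(0))@u
        print(C[i].round(),S[i,4],'rect',np.round(c),round(w),round(h),'pca',xy.mean(0).round(4),'ang',np.degrees(np.arctan2(u[1],u[0])).round(1),'ext',np.percentile(s,[0.5,99.5]).round(4),'z',np.percentile(p[:,2],[5,50,98]).round(4))
    g=cv2.inRange(hsv,(60,80,30),(90,255,255))
    g[(abs(P[...,2]-.012)>.006)]=0
    N,L,S,C=cv2.connectedComponentsWithStats(cv2.morphologyEx(g,cv2.MORPH_CLOSE,np.ones((15,15))))
    for i in range(1,N):
        if S[i,4]<2000: continue
        k=L==i; p=P[k&(g>0)]
        c,(w,h),a=cv2.minAreaRect((p[:,:2]*1000).astype(np.float32))
        print('plate',C[i].round(),np.round(c,1),round(w),round(h),round(a,1),np.median(p[:,2]))
        hull=cv2.boxPoints((c,(w,h),a))/1000
        q=P.reshape(-1,3);col=hsv.reshape(-1,3)
        ins=np.array([cv2.pointPolygonTest(hull.astype(np.float32),(float(x),float(y)),False)>=0 for x,y in q[:,:2]])
        top=ins&(q[:,2]>.03)&(q[:,2]<.08)&(col[:,1]<90)
        b=np.zeros(d.size,np.uint8);b[top]=1
        n2,L2,S2,C2=cv2.connectedComponentsWithStats(b.reshape(d.shape))
        for j in range(1,n2):
            if S2[j,4]>8: pp=P[L2==j];print('  clip',C2[j].round(),S2[j,4],pp.mean(0).round(4),pp.max(0).round(4))
im,d,K,T=grab('wrist');cv2.imwrite('pics/w0.png',im)
z=np.load('pics/scene.npz')['im'];cv2.imwrite('pics/crop.png',cv2.resize(z[110:350,220:420],None,fx=2.5,fy=2.5,interpolation=3))
E
python3 m.py
```

```text
scene
[219.  61.] 608 rect [ 522. -637.] 101 192 pca [ 0.5319 -0.6324] ang -5.3 ext [-0.1036  0.0866] z [0.0448 0.0475 0.0509]
[293. 191.] 179 rect [569. -55.] 17 102 pca [ 0.5687 -0.0547] ang -1.3 ext [-0.0499  0.0505] z [0.0211 0.0238 0.0289]
[347. 274.] 362 rect [587. 224.] 21 104 pca [0.5863 0.2247] ang -5.9 ext [-0.05    0.0527] z [0.0468 0.0508 0.0557]
[363. 302.] 430 rect [595. 295.] 24 105 pca [0.5928 0.2942] ang -5.9 ext [-0.0503  0.0529] z [0.0469 0.0509 0.0554]
plate [336. 275.] [590.5 188.5] 283 117 84.4 0.009775900199499699
  clip [327. 216.] 52 [0.5463 0.0724 0.0503] [0.5548 0.0792 0.0619]
  clip [302. 225.] 56 [0.6094 0.066  0.0502] [0.617  0.0725 0.0634]
  clip [333. 226.] 43 [0.5492 0.1024 0.0475] [0.5553 0.1097 0.0627]
  clip [307. 236.] 44 [0.6129 0.0959 0.0475] [0.6193 0.1035 0.0638]
  clip [341. 239.] 54 [0.5523 0.1414 0.0506] [0.5592 0.1484 0.0612]
  clip [314. 248.] 50 [0.616  0.1354 0.0515] [0.6234 0.1429 0.062 ]
  clip [346. 250.] 46 [0.556  0.1716 0.0479] [0.5625 0.1792 0.0617]
  clip [320. 260.] 47 [0.6197 0.1658 0.0475] [0.6249 0.1717 0.0606]
  clip [355. 
[... 1572 characters left out ...]
.6248 0.1723 0.0654]
  clip [277. 266.] 48 [0.6228 0.2033 0.0568] [0.6307 0.211  0.0643]
  clip [265. 272.] 68 [0.6464 0.2212 0.0523] [0.6522 0.2316 0.0617]
  clip [305. 272.] 44 [0.559  0.2087 0.0572] [0.5654 0.2161 0.0644]
  clip [273. 279.] 50 [0.6253 0.2336 0.0497] [0.6347 0.2397 0.0655]
  clip [301. 285.] 53 [0.5615 0.2394 0.0492] [0.5678 0.2463 0.0644]
  clip [267. 292.] 52 [0.6296 0.2727 0.0569] [0.6383 0.2793 0.0654]
  clip [254. 299.] 77 [0.6531 0.2911 0.0527] [0.6592 0.3026 0.0601]
  clip [296. 299.] 54 [0.5653 0.2791 0.057 ] [0.5743 0.2857 0.0652]
  clip [262. 306.] 59 [0.6315 0.303  0.049 ] [0.639  0.3091 0.065 ]
  clip [291. 314.] 61 [0.5682 0.3086 0.0483] [0.5773 0.3161 0.0654]
```

View pics/crop.png

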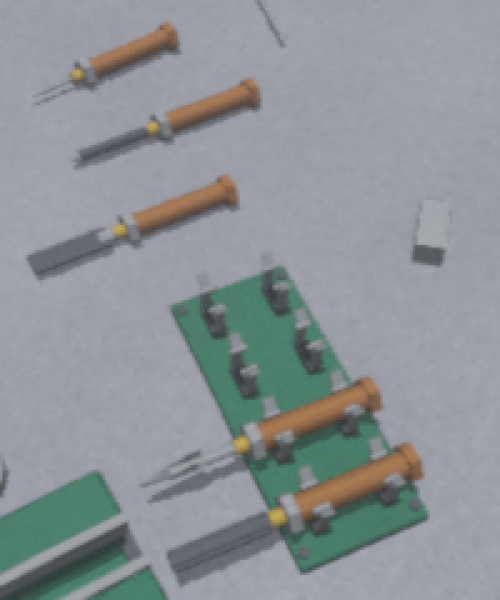

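The crop confirms the parts. The flat file's handle is at about (185,205), the round file's at about (212,103), and the thin-spiked awl is at the top. The two empty places are the upper clip pairs. All blades point to world +x. I'm moving to hover over the flat file.

Emit:
{"op": "jog_arm", "data": {"offset": [[0.197,-0.355,0],[0.197,-0.355,0],[0.197,-0.355,0],[0.197,-0.355,0],[0.197,-0.355,0]], "turn": [[0,0,0.2],[0,0,0.2],[0,0,0.2],[0,0,0.2],[0,0,0.2]]}}

```text
t: 0.65
tool_pos: [0.3375, 0.37, 0.2312]
tool_rot: [[-0.968, 0.251, -0.0], [0.251, 0.968, -0.0], [-0.0, -0.0, -1.0]]
wrist_force: [1.2, 0.5, -0.4]
width: 0.0853
grip_force: 0.0
```

Emit:
{"op": "jog_arm", "data": {"offset": [[0.197,-0.355,0],[0.197,-0.355,0],[0.197,-0.355,0],[0.197,-0.355,0],[0.197,-0.355,0]], "turn": [[0,0,0.2],[0,0,0.2],[0,0,0.2],[0,0,0.2],[0,0,0.2]]}}

```text
t: 1.15
tool_pos: [0.4554, 0.1569, 0.2314]
tool_rot: [[-0.989, 0.148, 0.0], [0.148, 0.989, -0.0], [-0.0, 0.0, -1.0]]
wrist_force: [0.6, -0.2, 0.3]
width: 0.0855
grip_force: 0.0
```

```bash
sed "s/for n in('scene','side'):/n='wrist';im,d,K,T=grab(n);cv2.imwrite('pics\/w1.png',im);print(sensors.get_obs()['tool_pos'])\nfor _ in [0]:/; s/z=np.load(f.*; *P=cloud/P=cloud/; s/im,d,K,T=z\['im'\],z\['d'\],z\['K'\],z\['T'\];//; /w0.png/d; /crop.png/d; s/<150/<800/; s/<2000/<4000/; s/>8:/>30:/" m.py > mw.py; sed -i 's/P\[...,2\]>.075/P[...,2]>.1/' mw.py; python3 mw.py
```

```text
[0.45865836 0.14946702 0.23159572]
wrist
[ 86. 225.] 1207 rect [ 478. -171.] 25 111 pca [ 0.4735 -0.1682] ang -2.2 ext [-0.0494  0.0588] z [0.0216 0.0261 0.0307]
[ 18. 263.] 1186 rect [ 515. -289.] 26 112 pca [ 0.5151 -0.2872] ang 1.6 ext [-0.0546  0.0535] z [0.0188 0.0246 0.028 ]
[383. 269.] 1089 rect [588. 216.] 24 113 pca [0.5835 0.217 ] ang -5.1 ext [-0.0514  0.0592] z [0.0441 0.0535 0.0578]
plate [327. 259.] [588.7 181.3] 276 119 84.5 0.012398692387545623
  clip [452. 251.] 228 [0.5679 0.3051 0.0553] [0.5963 0.315  0.0648]
  clip [389. 286.] 712 [0.6091 0.2229 0.0538] [0.6523 0.2446 0.0655]
  clip [428. 250.] 130 [0.5642 0.277  0.0505] [0.5789 0.283  0.0654]
  clip [373. 254.] 128 [0.5583 0.2071 0.0528] [0.578  0.213  0.0655]
  clip [331. 248.] 58 [0.5538 0.1531 0.0307] [0.5588 0.1608 0.0325]
  clip [319. 257.] 122 [0.5512 0.1382 0.0563] [0.5597 0.1448 0.0645]
  clip [265. 260.] 145 [0.5446 0.0688 0.0552] [0.5533 0.0754 0.0652]
  clip [285. 256.] 183 [0.5471 0.0935 0.0466] [0.5548 0.1063 0.0643]
  clip [343. 257.] 107 [0.5544 0.1682 0.058 ] [0.5615 0.1754 0.0649]
  clip [333. 289.] 47 [0.6176 0.1478 0.0307] [0.6222 0.155  0.0319]
  clip [271. 302.] 136 [0.6082 0.0628 0.0543] [0.6176 0.0698 0.0648]
  clip [284. 292.] 46 [0.6113 0.0772 0.0307] [0.6166 0.0856 0.0323]
  clip [293. 301.] 114 [0.6108 0.0932 0.0548] [0.6185 0.1003 0.0646]
  clip [322. 301.] 105 [0.615  0.1322 0.0579] [0.6226 0.1391 0.0648]
  clip [345. 300.] 104 [0.618  0.1626 0.0582] [0.6265 0.1702 0.0665]
```

View pics/w1.png

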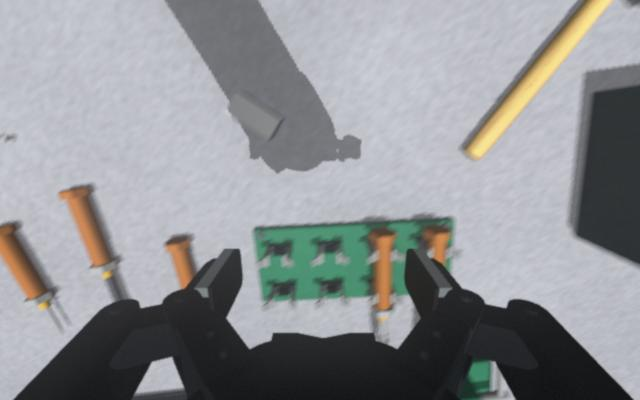

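The wrist view shows the rack with the two empty clip pairs at about (272,270) and (330,270). The round file is at about (90,230) and the flat file is partly hidden at about (182,262). I'm moving so the flat file comes into clear view.

Emit:
{"op": "jog_arm", "data": {"offset": [[0.25,-0.317,0],[0.25,-0.317,0],[0.25,-0.317,0],[0.25,-0.317,0],[0.25,-0.317,0]], "turn": [[0,0,0.21],[0,0,0.21],[0,0,0.21],[0,0,0.21],[0,0,0.21]]}}

```text
t: 1.7
tool_pos: [0.6056, -0.0326, 0.2311]
tool_rot: [[-0.999, 0.038, -0.0], [0.038, 0.999, -0.0], [0.0, -0.0, -1.0]]
wrist_force: [-0.0, 0.3, -0.6]
width: 0.0851
grip_force: 0.0
```

Emit:
{"op": "jog_arm", "data": {"offset": [[0,0,0],[0,0,0]], "turn": [[0,0,0],[0,0,0]]}}

```text
t: 1.9
tool_pos: [0.6046, -0.0315, 0.2304]
tool_rot: [[-0.999, 0.04, -0.002], [0.04, 0.999, -0.001], [0.002, -0.001, -1.0]]
wrist_force: [-0.6, 1.0, 0.6]
width: 0.0855
grip_force: 0.0
```

```bash
python3 mw.py
```

```text
[ 0.60436661 -0.02985333  0.23066663]
wrist
[199.  67.] 1896 rect [ 477. -169.] 26 108 pca [ 0.4718 -0.1684] ang -1.7 ext [-0.0488  0.0581] z [0.02   0.0262 0.0309]
[103. 105.] 1744 rect [ 514. -287.] 109 24 pca [ 0.5082 -0.289 ] ang 3.8 ext [-0.048   0.0588] z [0.02   0.0259 0.0308]
[300. 147.] 1284 rect [569. -61.] 24 109 pca [ 0.5656 -0.0588] ang -1.3 ext [-0.0505  0.0577] z [0.023  0.0266 0.0311]
[538. 153.] 2048 rect [586. 232.] 70 121 pca [0.581  0.2171] ang -3.9 ext [-0.0486  0.0599] z [0.0433 0.0529 0.058 ]
[596. 156.] 2190 rect [594. 289.] 33 110 pca [0.5873 0.2853] ang -4.3 ext [-0.0481  0.0596] z [0.0421 0.0526 0.058 ]
plate [451. 152.] [583.8 136.1] 185 118 84.6 0.012455589939850187
  clip [532. 132.] 284 [0.557  0.2081 0.0482] [0.5666 0.2173 0.0649]
  clip [413. 128.] 198 [0.5464 0.0726 0.0488] [0.5532 0.0917 0.0652]
  clip [438. 129.] 199 [0.5487 0.0983 0.056 ] [0.5552 0.1067 0.0663]
  clip [472. 131.] 198 [0.5526 0.1397 0.0488] [0.5603 0.1611 0.0649]
  clip [499. 132.] 244 [0.5553 0.1677 0.0538] [0.5623 0.1764 0.0654]
  clip [520. 195.] 539 [0.6302 0.2053 0.0492] [0.6503 0.2229 0.0654]
  clip [405. 182.] 184 [0.6092 0.0665 0.0482] [0.6176 0.0853 0.0654]
  clip [429. 185.] 174 [0.6121 0.0924 0.0556] [0.6194 0.1004 0.0654]
  clip [461. 185.] 193 [0.6154 0.1342 0.0479] [0.6239 0.1551 0.0654]
  clip [487. 188.] 217 [0.6186 0.1619 0.0535] [0.6261 0.1705 0.0656]
```

View pics/w1.png

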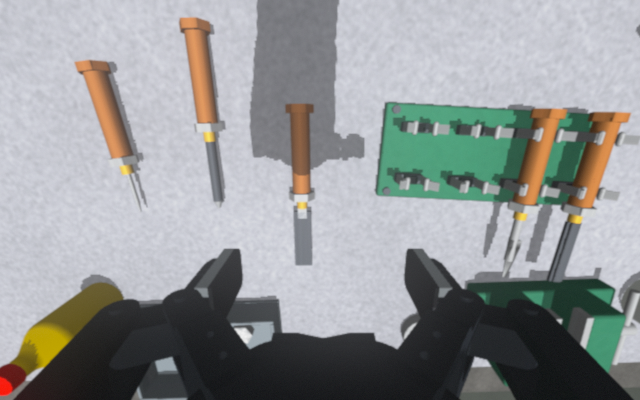

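The flat file is clear at about (300,150), the round file at about (200,70) and the empty clips at about (412,155) and (470,160). The measured heights and lengths match the given sizes. I'm descending on the flat file.

Emit:
{"op": "jog_arm", "data": {"offset": [[-0.051,-0.047,-0.1],[-0.051,-0.047,-0.2],[-0.051,-0.047,-0.25],[-0.051,-0.047,-0.3],[-0.051,-0.047,-0.34]], "turn": [[0,0,0],[0,0,0],[0,0,0],[0,0,0],[0,0,0]], "jaw": -1}}

```text
t: 2.45
tool_pos: [0.5715, -0.056, 0.0242]
tool_rot: [[-0.999, 0.035, -0.004], [0.035, 0.999, 0.002], [0.004, 0.001, -1.0]]
wrist_force: [-0.3, 0.3, -0.6]
width: 0.0851
grip_force: 0.0
```

Emit:
{"op": "jog_arm", "data": {"offset": [[0,0,-0.015],[0,0,-0.032],[0,0,-0.032],[0,0,-0.032]], "turn": [[0,0,0],[0,0,0],[0,0,0],[0,0,0]]}}

```text
t: 2.85
tool_pos: [0.575, -0.0584, 0.0093]
tool_rot: [[-0.999, 0.037, 0.002], [0.037, 0.999, 0.0], [-0.002, 0.0, -1.0]]
wrist_force: [0.1, 0.2, 0.7]
width: 0.0855
grip_force: 0.0
```

Emit:
{"op": "jog_arm", "data": {"offset": [[0,0,0],[0,0,0],[0,0,0],[0,0,0],[0,0,0]], "turn": [[0,0,0],[0,0,0],[0,0,0],[0,0,0],[0,0,0]], "jaw": 1}}

```text
t: 3.35
tool_pos: [0.5743, -0.0588, 0.0086]
tool_rot: [[-0.999, 0.038, 0.001], [0.038, 0.999, 0.0], [-0.001, 0.0, -1.0]]
wrist_force: [-0.0, -0.3, 4.0]
width: 0.022
grip_force: 58.7
```

The opening reads 22 mm where the handle is 24 mm, with a slight upward force. The pads are probably gripping above the axis, so I'm reopening and going lower.

Emit:
{"op": "jog_arm", "data": {"offset": [[0,0,0],[0,0,0],[0,0,-0.006],[0,0,-0.011],[0,0,-0.011]], "turn": [[0,0,0],[0,0,0],[0,0,0],[0,0,0],[0,0,0]], "jaw": 0.1}}

```text
t: 3.85
tool_pos: [0.5735, -0.0587, 0.0007]
tool_rot: [[-0.999, 0.037, -0.001], [0.037, 0.999, -0.0], [0.001, -0.0, -1.0]]
wrist_force: [-1.0, -0.1, 0.7]
width: 0.0386
grip_force: 0.0
```

Emit:
{"op": "jog_arm", "data": {"offset": [[0,0,0],[0,0,0],[0,0,0],[0,0,0]], "turn": [[0,0,0],[0,0,0],[0,0,0],[0,0,0]], "jaw": 1}}

```text
t: 4.25
tool_pos: [0.5741, -0.0589, 0.0015]
tool_rot: [[-0.999, 0.037, 0.0], [0.037, 0.999, -0.0], [-0.0, -0.0, -1.0]]
wrist_force: [-0.7, -0.6, 0.3]
width: 0.0221
grip_force: 58.7
```

Emit:
{"op": "jog_arm", "data": {"offset": [[0,0,0.06],[0,0,0.13],[0,0,0.2],[0,0.04,0.2],[0.003,0.1,0.2]], "turn": [[0,0,0],[0,0,0],[0,0,0],[0,0,0],[0,0,0]]}}

```text
t: 4.75
tool_pos: [0.5767, -0.0012, 0.1235]
tool_rot: [[-0.999, 0.043, 0.004], [0.043, 0.999, -0.001], [-0.004, -0.001, -1.0]]
wrist_force: [-0.1, 1.2, -2.8]
width: 0.0221
grip_force: 59.0
```

Emit:
{"op": "jog_arm", "data": {"offset": [[0.003,0.06,0],[0.007,0.12,0],[0.012,0.19,0],[0.016,0.24,0],[0.016,0.249,0]], "turn": [[0,0,-0.03],[0,0,-0.06],[0,0,-0.1],[0,0,-0.1],[0,0,-0.1]]}}

```text
t: 5.25
tool_pos: [0.5845, 0.1569, 0.1208]
tool_rot: [[-0.997, 0.082, -0.001], [0.082, 0.997, 0.002], [0.001, 0.002, -1.0]]
wrist_force: [0.4, 0.1, -1.7]
width: 0.0221
grip_force: 59.0
```

```bash
cat > v.py <<'E'
from h import *
import sys
o=sensors.get_obs();print(o['t'],o['tool_pos'].round(4),o['wrist_force'].round(1),o['width'],o['grip_force'])
A=[]
for n in('scene','side'):
    im,d,K,T=grab(n);c=im[100:340,180:440];A.append(cv2.resize(c,(400,370),interpolation=3))
    P=cloud(d,K,T);h=cv2.cvtColor(im,cv2.COLOR_BGR2HSV);m=cv2.inRange(h,(5,110,60),(17,255,255));m[(P[...,2]<.003)|(P[...,2]>.2)]=0
    N,L,S,C=cv2.connectedComponentsWithStats(m)
    for i in range(1,N):
        if S[i,4]>60:
            p=P[L==i]
            if np.hypot(*p[:,:2].mean(0))<.8: print(n,C[i].round(),S[i,4],p.mean(0).round(4),'x',np.percentile(p[:,0],[1,99]).round(3),'ztop',np.percentile(p[:,2],95).round(4))
cv2.imwrite(sys.argv[1],np.hstack(A))
E
python3 v.py pics/v1.png
```

```text
5.25 [0.5845 0.1569 0.1208] [ 0.4  0.1 -1.7] 0.022097546767573004 59.03715133666992
scene [273. 128.] 111 [ 0.5106 -0.2873  0.0239] x [0.464 0.561] ztop 0.0273
scene [302. 152.] 127 [ 0.4858 -0.1655  0.0231] x [0.447 0.526] ztop 0.0261
scene [321. 232.] 121 [0.616  0.1594 0.1424] x [0.594 0.631] ztop 0.1453
scene [348. 274.] 380 [0.5853 0.2252 0.0506] x [0.536 0.639] ztop 0.0547
scene [363. 302.] 425 [0.5922 0.2942 0.0507] x [0.543 0.645] ztop 0.0541
side [378.  90.] 140 [ 0.4515 -0.6113  0.0496] x [0.423 0.496] ztop 0.0521
side [351. 150.] 233 [ 0.5119 -0.2859  0.0218] x [0.461 0.567] ztop 0.0291
side [359. 177.] 278 [ 0.4752 -0.1645  0.0223] x [0.424 0.532] ztop 0.0295
side [278. 226.] 71 [0.6276 0.1584 0.1411] x [0.615 0.636] ztop 0.1466
side [313. 232.] 247 [0.5492 0.1649 0.1427] x [0.526 0.576] ztop 0.1498
side [293. 278.] 463 [0.5839 0.2259 0.0512] x [0.533 0.641] ztop 0.0569
side [282. 305.] 526 [0.591  0.2951 0.0517] x [0.54  0.648] ztop 0.0569
```

View pics/v1.png

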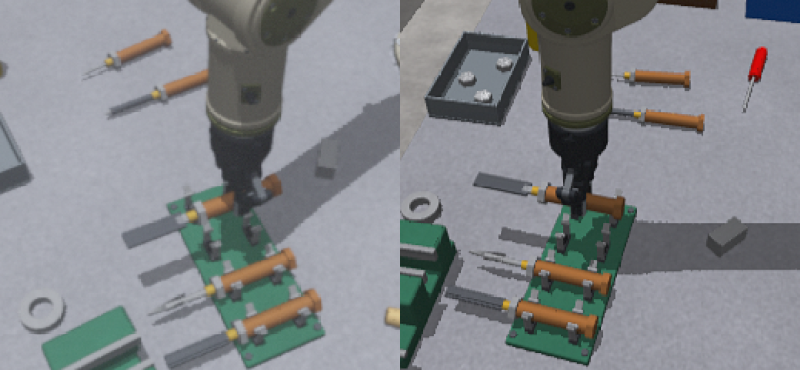

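The picture shows the flat file held level over the second empty place, with its blade toward +x. I'm descending to just above the lips and then pressing.

Emit:
{"op": "jog_arm", "data": {"offset": [[0,0,0],[0,0,-0.04],[0,0,-0.08],[0,0,-0.11],[0,0,-0.11]], "turn": [[0,0,0],[0,0,0],[0,0,0],[0,0,0],[0,0,0]]}}

```text
t: 5.85
tool_pos: [0.5839, 0.148, 0.0531]
tool_rot: [[-0.996, 0.092, -0.004], [0.092, 0.996, -0.002], [0.004, -0.003, -1.0]]
wrist_force: [0.3, 0.1, -0.9]
width: 0.0223
grip_force: 59.2
```

Emit:
{"op": "jog_arm", "data": {"offset": [[0,0,-0.01],[0,0,-0.02],[0,0,-0.03],[0,0,-0.04],[0,0,-0.046]], "turn": [[0,0,0],[0,0,0],[0,0,0],[0,0,0],[0,0,0]]}}

```text
t: 6.35
tool_pos: [0.5872, 0.1505, 0.0297]
tool_rot: [[-0.996, 0.09, 0.004], [0.09, 0.996, 0.001], [-0.004, 0.002, -1.0]]
wrist_force: [0.8, 1.1, -1.3]
width: 0.0219
grip_force: 59.2
```

Emit:
{"op": "jog_arm", "data": {"offset": [[0,0,-0.003],[0,0,-0.006],[0,0,-0.006]], "turn": [[0,0,0],[0,0,0],[0,0,0]]}}

```text
t: 6.65
tool_pos: [0.5868, 0.1505, 0.0281]
tool_rot: [[-0.996, 0.09, 0.003], [0.09, 0.996, 0.002], [-0.002, 0.002, -1.0]]
wrist_force: [-9.8, -3.3, 27.4]
width: 0.0221
grip_force: 62.3
```

```bash
python3 v.py pics/v2.png | grep -v "0.6[0-9]*  *0.0[45]9" 
```

```text
6.65 [0.5868 0.1505 0.0281] [-9.8 -3.3 27.4] 0.02206140757276073 62.306456565856934
scene [274. 128.] 110 [ 0.5092 -0.2873  0.024 ] x [0.465 0.56 ] ztop 0.0277
scene [299. 153.] 95 [ 0.4946 -0.1659  0.0232] x [0.464 0.525] ztop 0.0269
scene [316. 254.] 77 [0.6199 0.1504 0.0504] x [0.596 0.634] ztop 0.0529
scene [348. 274.] 387 [0.5853 0.2253 0.0504] x [0.536 0.638] ztop 0.0542
scene [363. 302.] 434 [0.5923 0.2942 0.0506] x [0.543 0.645] ztop 0.0548
side [353. 150.] 195 [ 0.5036 -0.2862  0.0219] x [0.461 0.551] ztop 0.0284
side [359. 177.] 277 [ 0.475  -0.1642  0.0225] x [0.424 0.531] ztop 0.029
side [313. 256.] 193 [0.5508 0.1588 0.0514] x [0.528 0.578] ztop 0.0573
side [293. 278.] 452 [0.5839 0.2259 0.0514] x [0.533 0.641] ztop 0.0572
side [282. 305.] 521 [0.5907 0.2949 0.0517] x [0.54  0.648] ztop 0.0569
```

The handle's height now matches its seated neighbours, and the press ended on a firm stop at 27 N. I'm releasing with a partial opening and going up.

Emit:
{"op": "jog_arm", "data": {"offset": [[0,0,0.003],[0,0,0.005],[0,0,0.005],[0,0,0.005]], "turn": [[0,0,0],[0,0,0],[0,0,0],[0,0,0]], "jaw": 0}}

```text
t: 7.15
tool_pos: [0.5852, 0.1505, 0.027]
tool_rot: [[-0.996, 0.09, -0.001], [0.09, 0.996, -0.0], [0.001, -0.0, -1.0]]
wrist_force: [0.1, 0.7, 0.5]
width: 0.0426
grip_force: 0.0
```

Emit:
{"op": "jog_arm", "data": {"offset": [[0,0,0.05],[0,0,0.12],[0,0,0.2],[0,-0.06,0.22],[0,-0.12,0.22]], "turn": [[0,0,0],[0,0,0],[0,0,0],[0,0,0],[0,0,0]]}}

```text
t: 7.65
tool_pos: [0.587, 0.0793, 0.1623]
tool_rot: [[-0.996, 0.086, 0.005], [0.086, 0.996, 0.001], [-0.005, 0.002, -1.0]]
wrist_force: [1.1, -0.5, -0.9]
width: 0.043
grip_force: 0.0
```

```bash
python3 v.py pics/v3.png
```

```text
7.65 [0.587  0.0793 0.1623] [ 1.1 -0.5 -0.9] 0.04295380312500127 0.0
scene [274. 128.] 136 [ 0.508  -0.2873  0.0232] x [0.463 0.562] ztop 0.0273
scene [333. 248.] 324 [0.5806 0.1553 0.0507] x [0.531 0.633] ztop 0.0544
scene [348. 274.] 371 [0.5857 0.225  0.0506] x [0.537 0.638] ztop 0.0543
scene [363. 302.] 430 [0.5926 0.2941 0.0508] x [0.543 0.645] ztop 0.0545
side [351. 150.] 224 [ 0.5118 -0.286   0.022 ] x [0.461 0.567] ztop 0.029
side [359. 177.] 273 [ 0.4753 -0.1646  0.0224] x [0.424 0.532] ztop 0.029
side [301. 254.] 404 [0.5788 0.1563 0.0512] x [0.529 0.636] ztop 0.057
side [293. 278.] 457 [0.584  0.2259 0.0514] x [0.533 0.641] ztop 0.0571
side [282. 305.] 520 [0.5906 0.295  0.0517] x [0.54  0.648] ztop 0.0569
```

View pics/v3.png

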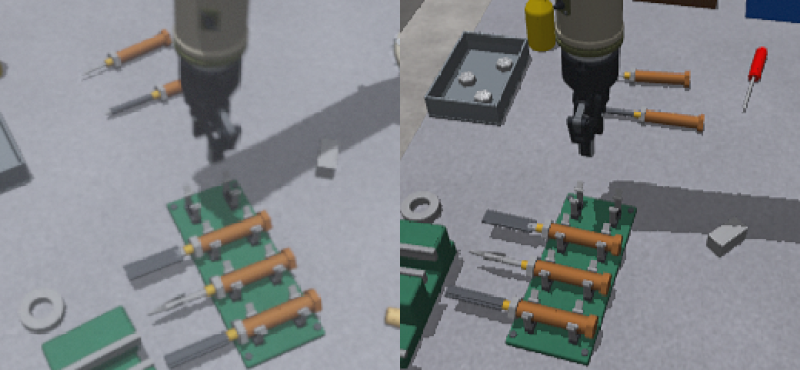

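The flat file is seated level with its neighbours in both views. Next is the round file at about (0.482, -0.167).

Emit:
{"op": "jog_arm", "data": {"offset": [[-0.034,-0.08,0],[-0.068,-0.16,0],[-0.102,-0.24,0],[-0.136,-0.32,0],[-0.172,-0.4,0]], "turn": [[0,0,0.05],[0,0,0.11],[0,0,0.113],[0,0,0.113],[0,0,0.113]], "jaw": -0.6}}

```text
t: 8.25
tool_pos: [0.4857, -0.1525, 0.159]
tool_rot: [[-1.0, 0.03, -0.0], [0.03, 1.0, 0.0], [0.0, 0.0, -1.0]]
wrist_force: [1.1, -0.4, 1.3]
width: 0.0681
grip_force: 0.0
```

Emit:
{"op": "jog_arm", "data": {"offset": [[0,-0.009,-0.03],[0,-0.009,-0.1],[0,-0.009,-0.16],[0,-0.009,-0.2],[0,-0.009,-0.2]], "turn": [[0,0,0],[0,0,0],[0,0,0],[0,0,0],[0,0,0]]}}

```text
t: 8.75
tool_pos: [0.484, -0.1556, 0.0358]
tool_rot: [[-1.0, 0.031, -0.007], [0.031, 1.0, 0.001], [0.007, 0.0, -1.0]]
wrist_force: [-0.9, -0.5, 0.9]
width: 0.0685
grip_force: 0.0
```

Emit:
{"op": "jog_arm", "data": {"offset": [[0,0,-0.02],[0,0,-0.04],[0,0,-0.055],[0,0,-0.063],[0,0,-0.063]], "turn": [[0,0,0],[0,0,0],[0,0,0],[0,0,0],[0,0,0]]}}

```text
t: 9.25
tool_pos: [0.4865, -0.1564, 0.001]
tool_rot: [[-1.0, 0.031, -0.001], [0.031, 1.0, 0.0], [0.001, 0.0, -1.0]]
wrist_force: [-0.8, -0.2, 0.1]
width: 0.068
grip_force: 0.0
```

Emit:
{"op": "jog_arm", "data": {"offset": [[0,0,0],[0,0,0],[0,0,0],[0,0,0],[0,0,0]], "turn": [[0,0,0],[0,0,0],[0,0,0],[0,0,0],[0,0,0]], "jaw": 1}}

```text
t: 9.75
tool_pos: [0.4874, -0.157, 0.0023]
tool_rot: [[-1.0, 0.031, 0.001], [0.031, 1.0, -0.0], [-0.001, -0.0, -1.0]]
wrist_force: [-1.0, -1.5, 6.4]
width: 0.022
grip_force: 58.4
```

The grip is solid, about 5 mm toward the blade. I'm lifting and carrying it to the first place, and will measure it in the hand there.

Emit:
{"op": "jog_arm", "data": {"offset": [[0,0,0.06],[0,0,0.13],[0,0,0.2],[0.015,0.04,0.2],[0.04,0.1,0.2]], "turn": [[0,0,0],[0,0,0],[0,0,0],[0,0,0],[0,0,-0.02]]}}

```text
t: 10.25
tool_pos: [0.5112, -0.0983, 0.1235]
tool_rot: [[-0.999, 0.046, 0.003], [0.046, 0.999, -0.0], [-0.003, 0.0, -1.0]]
wrist_force: [-0.2, -0.7, -2.3]
width: 0.0222
grip_force: 59.3
```

Emit:
{"op": "jog_arm", "data": {"offset": [[0.025,0.06,0],[0.05,0.12,0],[0.075,0.18,0],[0.1,0.24,0],[0.12,0.29,0]], "turn": [[0,0,-0.03],[0,0,-0.06],[0,0,-0.093],[0,0,-0.093],[0,0,-0.093]]}}

```text
t: 10.75
tool_pos: [0.5829, 0.0805, 0.1212]
tool_rot: [[-0.996, 0.088, -0.001], [0.088, 0.996, 0.001], [0.001, 0.001, -1.0]]
wrist_force: [-1.0, 0.3, -2.3]
width: 0.022
grip_force: 59.3
```

Emit:
{"op": "jog_arm", "data": {"offset": [[0,0,0],[0,0,0],[0,0,0]], "turn": [[0,0,0],[0,0,0],[0,0,0]]}}

```text
t: 11.05
tool_pos: [0.5824, 0.0762, 0.1213]
tool_rot: [[-0.996, 0.091, -0.001], [0.091, 0.996, -0.001], [0.001, -0.001, -1.0]]
wrist_force: [-1.0, -1.0, -1.8]
width: 0.0222
grip_force: 59.3
```

```bash
python3 v.py pics/v4.png
```

```text
11.05 [0.5824 0.0762 0.1213] [-1.  -1.  -1.8] 0.022237189459368867 59.32126343250275
scene [274. 128.] 131 [ 0.509  -0.2875  0.0233] x [0.463 0.561] ztop 0.0272
scene [302. 205.] 64 [0.6145 0.079  0.1423] x [0.603 0.625] ztop 0.1449
scene [333. 249.] 327 [0.581  0.1554 0.0505] x [0.532 0.633] ztop 0.0545
scene [348. 274.] 374 [0.5859 0.2249 0.0505] x [0.537 0.638] ztop 0.0541
scene [363. 302.] 432 [0.5924 0.2942 0.0506] x [0.543 0.645] ztop 0.0541
side [351. 150.] 226 [ 0.5123 -0.2855  0.0224] x [0.461 0.566] ztop 0.0291
side [321. 206.] 217 [0.5449 0.0861 0.1428] x [0.519 0.574] ztop 0.1494
side [301. 254.] 407 [0.579  0.1563 0.0511] x [0.529 0.637] ztop 0.0566
side [292. 278.] 456 [0.5843 0.2258 0.0513] x [0.533 0.641] ztop 0.0568
side [282. 305.] 523 [0.5906 0.295  0.0517] x [0.54  0.648] ztop 0.0569
```

View pics/v4.png

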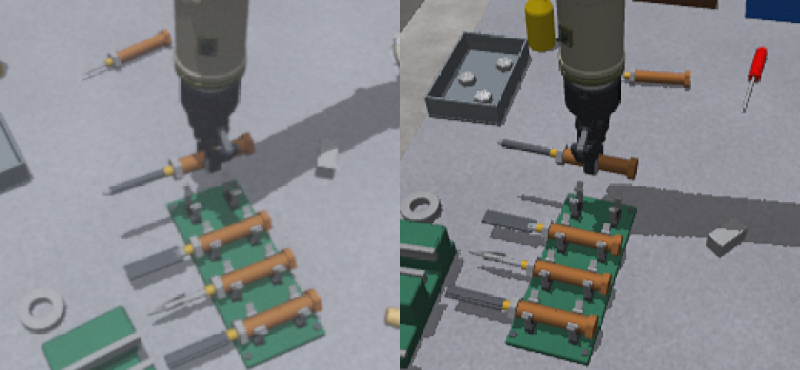

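The round file is held level above the first place, with its middle about 5 mm behind the grip. I'm correcting by +3.5 mm in x and +5 mm in y, then descending and pressing.

Emit:
{"op": "jog_arm", "data": {"offset": [[0.006,0.008,0],[0.006,0.008,-0.04],[0.006,0.008,-0.08],[0.006,0.008,-0.11],[0.006,0.008,-0.11]], "turn": [[0,0,0],[0,0,0],[0,0,0],[0,0,0],[0,0,0]]}}

```text
t: 11.65
tool_pos: [0.5846, 0.082, 0.0529]
tool_rot: [[-0.996, 0.09, -0.005], [0.09, 0.996, -0.001], [0.005, -0.002, -1.0]]
wrist_force: [-0.2, -1.2, -1.8]
width: 0.0219
grip_force: 59.3
```

Emit:
{"op": "jog_arm", "data": {"offset": [[0,0,-0.01],[0,0,-0.02],[0,0,-0.03],[0,0,-0.04],[0,0,-0.046]], "turn": [[0,0,0],[0,0,0],[0,0,0],[0,0,0],[0,0,0]]}}

```text
t: 12.15
tool_pos: [0.588, 0.0812, 0.0294]
tool_rot: [[-0.996, 0.091, 0.003], [0.091, 0.996, -0.0], [-0.003, 0.0, -1.0]]
wrist_force: [-0.1, -1.5, -0.9]
width: 0.0223
grip_force: 59.4
```

Emit:
{"op": "jog_arm", "data": {"offset": [[0,0,-0.003],[0,0,-0.006],[0,0,-0.006]], "turn": [[0,0,0],[0,0,0],[0,0,0]]}}

```text
t: 12.45
tool_pos: [0.5882, 0.0813, 0.0289]
tool_rot: [[-0.996, 0.091, 0.004], [0.091, 0.996, 0.001], [-0.003, 0.001, -1.0]]
wrist_force: [-13.8, -5.2, 33.0]
width: 0.022
grip_force: 63.1
```

```bash
python3 v.py pics/v5.png
```

```text
12.45 [0.5882 0.0813 0.0289] [-13.8  -5.2  33. ] 0.021971980012142442 63.139082193374634
scene [274. 128.] 133 [ 0.5101 -0.2871  0.0235] x [0.465 0.562] ztop 0.0276
scene [333. 249.] 331 [0.5813 0.1554 0.0505] x [0.531 0.634] ztop 0.0546
scene [348. 274.] 375 [0.5857 0.225  0.0506] x [0.536 0.639] ztop 0.0541
scene [363. 302.] 423 [0.5926 0.2941 0.0507] x [0.543 0.645] ztop 0.0546
side [351. 150.] 225 [ 0.5118 -0.2858  0.0221] x [0.461 0.567] ztop 0.0291
side [318. 234.] 181 [0.5501 0.0905 0.0511] x [0.524 0.579] ztop 0.0572
side [301. 254.] 405 [0.5789 0.1561 0.051 ] x [0.529 0.636] ztop 0.0565
side [293. 278.] 455 [0.584  0.2259 0.0514] x [0.533 0.642] ztop 0.0571
side [282. 305.] 526 [0.5909 0.295  0.0516] x [0.54  0.648] ztop 0.0566
```

The round file is also home, with its handle at the neighbours' height and a firm stop at 33 N. I'm releasing and retreating.

Emit:
{"op": "jog_arm", "data": {"offset": [[0,0,0.003],[0,0,0.005],[0,0,0.005],[0,0,0.005]], "turn": [[0,0,0],[0,0,0],[0,0,0],[0,0,0]], "jaw": 0}}

```text
t: 12.95
tool_pos: [0.5863, 0.0826, 0.0271]
tool_rot: [[-0.996, 0.089, -0.0], [0.089, 0.996, 0.0], [0.0, 0.0, -1.0]]
wrist_force: [-0.2, -0.2, 0.3]
width: 0.0426
grip_force: 0.0
```

Emit:
{"op": "jog_arm", "data": {"offset": [[0,0,0.05],[0,0,0.12],[0,0,0.2],[0,-0.06,0.22],[0,-0.12,0.22]], "turn": [[0,0,0],[0,0,0],[0,0,0],[0,0,0],[0,0,0]]}}

```text
t: 13.45
tool_pos: [0.5882, 0.011, 0.1623]
tool_rot: [[-0.996, 0.086, 0.005], [0.086, 0.996, 0.001], [-0.005, 0.002, -1.0]]
wrist_force: [-0.0, -1.6, -1.5]
width: 0.0428
grip_force: 0.0
```

Emit:
{"op": "jog_arm", "data": {"offset": [[0,-0.05,0],[0,-0.1,0],[0,-0.1,0],[0,-0.1,0]], "turn": [[0,0,0],[0,0,0],[0,0,0],[0,0,0]]}}

```text
t: 13.85
tool_pos: [0.5862, -0.0504, 0.159]
tool_rot: [[-0.996, 0.091, -0.001], [0.091, 0.996, -0.0], [0.001, -0.0, -1.0]]
wrist_force: [0.3, 1.1, 0.1]
width: 0.0424
grip_force: 0.0
```

```bash
python3 v.py pics/v6.png
```

```text
13.85 [ 0.5862 -0.0504  0.159 ] [0.3 1.1 0.1] 0.04236158918739786 0.0
scene [318. 226.] 252 [0.5777 0.0865 0.0507] x [0.528 0.629] ztop 0.0546
scene [332. 249.] 314 [0.5818 0.1549 0.0507] x [0.531 0.633] ztop 0.0543
scene [347. 274.] 367 [0.5863 0.2248 0.0508] x [0.536 0.639] ztop 0.0544
scene [363. 302.] 424 [0.5927 0.2941 0.0507] x [0.543 0.645] ztop 0.0546
side [351. 150.] 224 [ 0.5116 -0.2857  0.0224] x [0.461 0.567] ztop 0.029
side [308. 232.] 347 [0.5764 0.0881 0.0507] x [0.525 0.632] ztop 0.0565
side [301. 254.] 402 [0.5793 0.156  0.051 ] x [0.529 0.636] ztop 0.0568
side [292. 278.] 452 [0.5842 0.2257 0.0513] x [0.533 0.641] ztop 0.0567
side [282. 305.] 515 [0.5906 0.2948 0.0517] x [0.54  0.648] ztop 0.0568
```

View pics/v6.png

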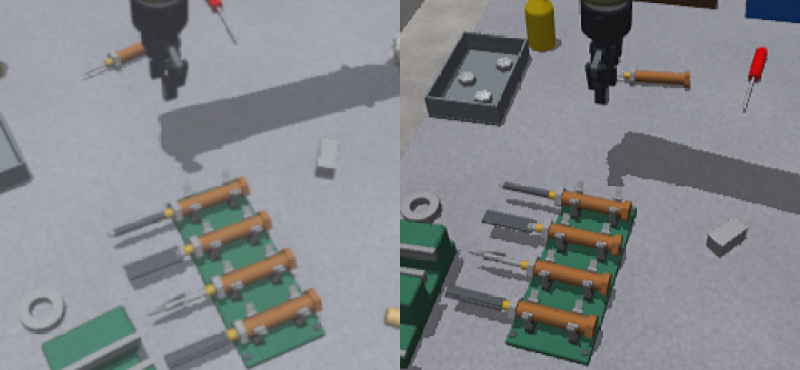

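All four places are filled at equal height, the awl has not been moved, and the gripper is clear.

```bash
python3 -c "
from workcell import order
print(order.finish_job())"
```

```text
the job is handed in; nothing more can be done
None
```

Both files are snapped home in the clip rack, level with the tools already there, the awl was left on the bench, and the job was handed in after about 14 s of robot time (no verdict was returned).

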